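Roll the forming tube onto its mark and bed it against the backstop

TASK

Without grasping or lifting it, roll the grey forming tube along the plywood board, down the small step and onto the dark inlaid strip, until it touches the backstop bar. Bed it square against the bar with a light steady push of about 10 N for a second (never above 18 N, or the bar's setting is lost), then draw away and leave the tube lying still on the strip. Leave everything else on the table where it is.

Things in the scene. Friction and masses are not known exactly. Their poses are not given: they have to be found in the camera images.
- tube_center (a point): Centre of the loose grey plastic forming tube, a closed cylinder 90 mm in diameter and 180 mm long with black ends, about 0.3 to 0.65 kg, too wide to grasp. x runs along its axis; y and z turn with it as it rolls. It lies on the board (its centre 63 mm above the table), on the long upper part, before the step, its axis within 0.1 rad of the board's x. It rolls freely.
- board: Fixed plywood board, 300 mm (x) by 480 mm (y), 18 mm thick, on the table; origin on its underside, 5 mm in +y from mid-length. The tube is to roll towards +y. At y = 74.5 mm its top steps down 2 mm to a lower bay running to the far end; past it the tube tips down by itself, and the step then keeps it from rolling back. An 8 mm high batten crosses the start end at y = -236 mm.
- mark (a point): Point on the board's top, midway along the centre line of the dark inlaid strip (30 mm wide, 290 mm long) in the lower bay: 102 mm from the board's origin in +y and 16 mm above the table. Axes as the board's: x along the strip, y the rolling direction. Lying between step and bar the tube's centre is within 15 mm of this line, 61 mm above the table.
- stop: Backstop on the bay: two dark steel clamps carrying a rubber-faced (gives 0.7 mm at 10 N) bar 240 mm long (along x), 36 mm high, its middle 42 mm above the bay. Origin on the bay's top, midway between the clamps, 200 mm from the board's origin in +y; axes as the board's. The bar's setting is not measured: its face towards the tube is anywhere from 40 to 64 mm before this origin (in -y), so feel for it.
- mug: Terracotta mug, 90 mm high, bystander; origin at its underside.
- bowl: Terracotta bowl, 120 mm wide, 60 mm high, bystander; origin at its underside.
- brush: Glaze brush lying on the table, bystander.
- scraper: Flat wooden scraper 100 x 55 x 6 mm lying on the table, bystander; origin at its underside.
- post: White ceramic kiln post, 40 mm in diameter, 100 mm high, standing, bystander; origin at its underside.
- post2: White ceramic kiln post, 40 mm in diameter, 60 mm high, standing, bystander; origin at its underside.
- dish: White plate 100 mm wide, 20 mm high, bystander; origin at its underside.
There are look-alikes about, which are no part of the job. Leave any purple look-alike of the part that bears tube_center alone.

How it is judged:
On the way, in this order (a step that is already met when the one before it is completed fails the run):
1. the tube has been rolled along the board close to the step (y of tube_center in the frame of mark above -0.045 m).
2. the tube lies on the strip and is pressed square against the backstop bar with more than 4 N for 0.5 s (y of tube_center in the frame of mark above -0.015 m and contact force between tube and stop above 4 N and angle between the x axis of tube_center and the x axis of mark, either way round below 0.05 rad), for 0.5 s.
At the end, for the whole second after the job is handed in: The tube lies at rest on the board between step and backstop bar, its centre within 16 mm of the strip's centre line and 60 mm of its middle, square to within 0.07 rad (y of tube_center in the frame of mark between -0.016 and 0.016 m and x of tube_center in the frame of mark between -0.06 and 0.06 m and z of tube_center in the frame of mark below 0.0465 m and angle between the x axis of tube_center and the x axis of mark, either way round below 0.07 rad and linear speed of tube below 0.01 m/s and angular speed of tube below 0.2 rad/s); the robot touches nothing.
It fails at once if the tube is pressed against the backstop bar with more than 18 N (contact force between tube and stop above 18 N).
It fails at once if the tube is lifted off the board (z of tube_center in the frame of mark above 0.062 m).
It fails at once if the tube falls off the board (height (world z) of tube_center below 0.055 m).
It fails at once if a bystander is moved by more than 30 mm (distance of any of mug, bowl, brush, scraper, post, post2, dish from where it was at the start of the episode above 0.03 m).
It also fails if it takes over 70 s, if anything falls off the work surface, if the arm or the gripper's body presses on something with over 40 N, if the wrist force passes 120 N, or if a joint passes its speed limit or range.

ROBOT

A 6-joint arm with a two-finger parallel gripper is mounted at the origin on the work surface. World frame = base frame: x ahead of the robot, y to its left, z up, the work surface at z = 0. Lengths are in m, angles in rad, forces in N, time in s.
With the tool pointing down it reaches from about 0.35 to 0.775 m from the base axis. Payload 7.3 kg.
Tool frame: the origin (TCP) lies at the very end of the fingers, on their centre line; the grasp point (between the pads) lies 19 mm behind it (robot.tcp_to_grasp is the distance from the TCP to the grasp point, in m); x points along the fingers, y is the direction in which the jaws open and shut, and the axes are right-handed (so a half turn about x gives the same grasp; the last joint's range is limited). The gripper opens to 92 mm and grips with 3 to 60 N. Pads are 19 mm wide; open, the fingers measure 130 mm over their backs; the gripper's body (75 mm by 190 mm) begins 47 mm behind the grasp point.
Start: joints at [-1.269, 0.342, 1.524, -0, 1.275, -0.146], TCP at [0.227, -0.473, 0.227] pointing down, gripper open.
Joint ranges: [-2.53, 2.53], [-0.77, 2.02], [0.04, 2.7], [-1, 4.14], [0.28, 2.66], [-3.11, 3.11]. Speed limits (rad/s): [2.57, 2.57, 3.14, 3.14, 3.14, 3.14].

INTERFACE

Orientations are given as [roll, pitch, yaw] about the fixed x, y, z axes, in that order (R = Rz(yaw) Ry(pitch) Rx(roll)).
In Python, from cell import robot gives the robot as it stands.
- The arm moves only by the tool move_arm, never from a script. Its argument "increments" is a list of rows, each a list of 4 numbers: the shift along the tool's x, y, z normalised to -1 to 1, where 1 is 40 cm, then the turn about the tool's x normalised to -1 to 1, where 1 is 60 degrees. In form: [[dx, dy, dz, twist], ...]. A call has 1 to 5 rows; each row is the pose to reach, as a shift and turn from the pose commanded when the call began, along the tool's axes at that moment; what a row does not reach only later rows make up. A row lasts 1/8 s, in which the tool goes at most 62.5 mm and 10.7 degrees, less where a joint would pass 70% of its speed; a pose out of reach is approached as far as the arm can. A call with a number of a shift or a turn outside -1 to 1 is refused whole. A call with a gripper value outside its range is refused whole. "gripper" is the closure, from 0 (fully open) to 1 (shut), set as the call begins (left out, the last holds). The fingers move at their own pace and stop on an object; "squeeze" is the grip in N (left out, the last holds). Time passes only in rows, so rows that repeat a pose let the fingers close. It gives the time, the measured TCP pose, the force and the opening at its end, in the units of the state.
- robot.observe(): the state, without advancing time (a new reading comes with each control period).
- robot.read_camera(name): name is "scene" or "top" or "wrist"; returns the picture (480x640x3 uint8, red, green, blue); there is no depth.
- robot.camera_params(name): a dict with "fx", "fy", "cx", "cy" (pixels), "R" (3x3) and "t" (3): a world point X has camera coordinates R X + t; the wrist camera has in their place "tool_from_camera" (4x4, takes a point from camera to tool coordinates, whose origin is the TCP and whose axes are the tool frame's). Camera axes: x right, y down, z forward; pixel columns grow to the right and rows downward; lengths in m; the calibration is good to about 2 mm. A picture is of the moment at which its call begins: read the wrist's pose just before it. camera_params takes no time and is no camera call.
- robot.hand_in(): hands the job in, once; it reports no verdict.
The state is a dict: "time": time; "qpos": joint angles; "qvel": joint speeds; "joint_efforts": joint torques, N m; "tool_pos": TCP position; "tool_rot": TCP orientation; "contact_force": force on the tool from outside, world axes, zero at the start; "torque": the same for the moment, N m; "opening": finger opening in m.
Only numpy, scipy, OpenCV 4.12 (cv2) and the standard library are available. Lean on these libraries where they do the work, as an engineer would, in place of code of your own. Each camera call takes 0.05 s, during which the arm holds its last target.

## Working session

There is one attempt and no reset: what is moved stays moved. The work goes in short steps, Python scripts to look and compute and a tool call to move; the robot and the scene stay as the last step left them, time stands still between calls to the robot, and variables do not carry over. Pictures are saved under pics/ and viewed, and the job is handed in when it is done.

Besides the shell and the picture viewer there is one more tool, called after "Call:" in YAML: its name, and indented under it one key for each argument. move_arm: Moves the arm, as the interface text tells. Its arguments: {"type":"object","properties":{"increments":{"type":"array","items":{"type":"array","items":{"type":"number"}}},"gripper":{"type":"number"},"squeeze":{"type":"number"}},"required":["increments"]}

```bash
ls; mkdir -p pics; python3 - <<'E'
from cell import robot
import cv2
print(robot.observe())
for n in ["scene","top"]:
    cv2.imwrite(f"pics/{n}0.png",robot.read_camera(n)[:,:,::-1]); print(n,robot.camera_params(n))
print(robot.camera_params("wrist"))
E
```

```text
pics
{'time': 0.0, 'qpos': array([-1.26898796e+00,  3.42678102e-01,  1.52498175e+00, -3.97812220e-05,
        1.27537792e+00, -1.45971705e-01]), 'qvel': array([-1.22078672e-03,  2.54546363e-04, -7.96645322e-04,  7.71328383e-04,
       -8.99775199e-05,  1.25031497e-03]), 'joint_efforts': array([ 2.22362396e-03, -4.31226969e+01, -2.44228542e+01,  7.18719140e-02,
        5.58946654e-02, -1.39408307e-04]), 'tool_pos': array([ 0.22721323, -0.47285681,  0.22608042]), 'tool_rot': array([-1.69045009,  1.56935071,  1.89893424]), 'contact_force': array([-0.33865333, -0.42972335,  0.32873202]), 'torque': array([ 0.02425312,  0.01852469, -0.00115762]), 'opening': 0.09198802556023673}
scene {'fx': 541.9976607571605, 'fy': 541.9976607571605, 'cx': 320.2106635959379, 'cy': 237.47213102906153, 'R': array([[-0.84875053,  0.52855826,  0.01577026],
       [ 0.29816628,  0.50299486, -0.81122934],
       [-0.43671433, -0.68382917, -0.5845154 ]]), 't': array([ 0.37569603, -0.07494428,  1.5252624 ])}
top {'fx': 539.6690701711894, 'fy': 539.6690701711894, 'cx': 322.3175990503427, 'cy': 236.72168297005425, 'R': array([[ 0.01869684, -0.99964285, -0.01909463],
       [-0.98843986, -0.01560665, -0.1508081 ],
       [ 0.15045624,  0.02169353, -0.98837863]]), 't': array([0.01498367, 0.48796432, 1.53313455])}
{'fx': 374.1202464958232, 'fy': 374.1202464958232, 'cx': 317.1937006702903, 'cy': 245.84471073795788, 'tool_from_camera': array([[ 7.51619619e-04, -3.07749323e-01,  9.51467177e-01,
        -1.57520506e-01],
       [ 9.99999542e-01,  7.95679502e-04, -5.32597927e-04,
         3.52206780e-04],
       [-5.93156278e-04,  9.51467141e-01,  3.07749780e-01,
        -8.28345474e-02],
       [ 0.00000000e+00,  0.00000000e+00,  0.00000000e+00,
         1.00000000e+00]])}
```

View pics/scene0.png

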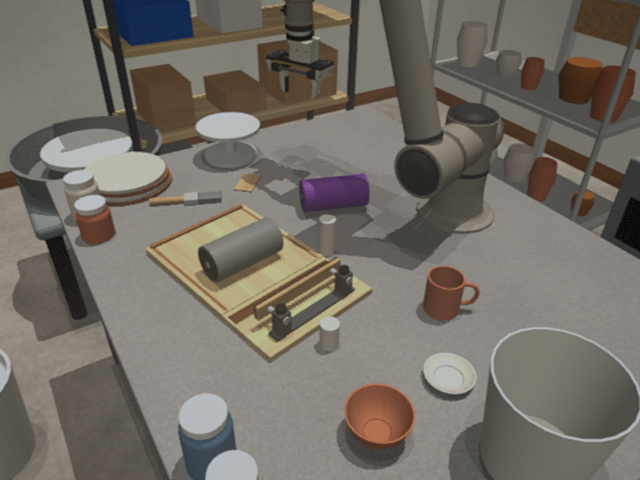

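View pics/top0.png

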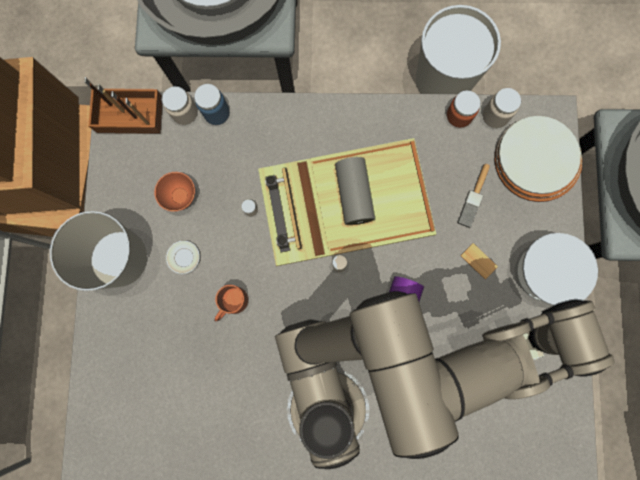

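The grey tube lies on the board (top ~355,188; scene ~241,250). The purple cylinder (top ~407,287; scene ~335,192) is the look-alike, so I leave it alone. A tall post stands beside the board (top ~340,262). I'll enlarge to confirm and take corners.

```bash
python3 - <<'E'
import cv2
a=cv2.imread("pics/top0.png")[130:275,250:445]
cv2.imwrite("pics/topc.png",cv2.resize(a,None,fx=4,fy=4,interpolation=cv2.INTER_CUBIC))
a=cv2.imread("pics/scene0.png")[195:355,140:380]
cv2.imwrite("pics/scenec.png",cv2.resize(a,None,fx=3.3,fy=3.3,interpolation=cv2.INTER_CUBIC))
E
```

```text
(no output)
```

View pics/topc.png

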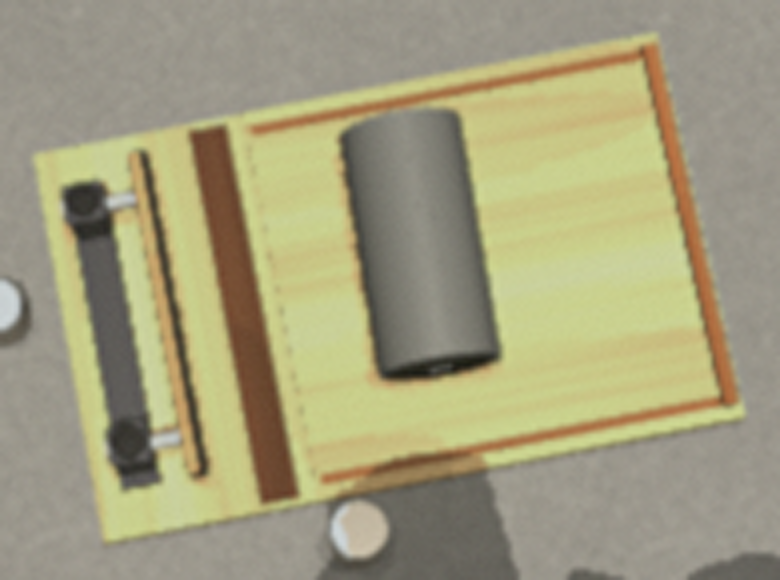

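View pics/scenec.png

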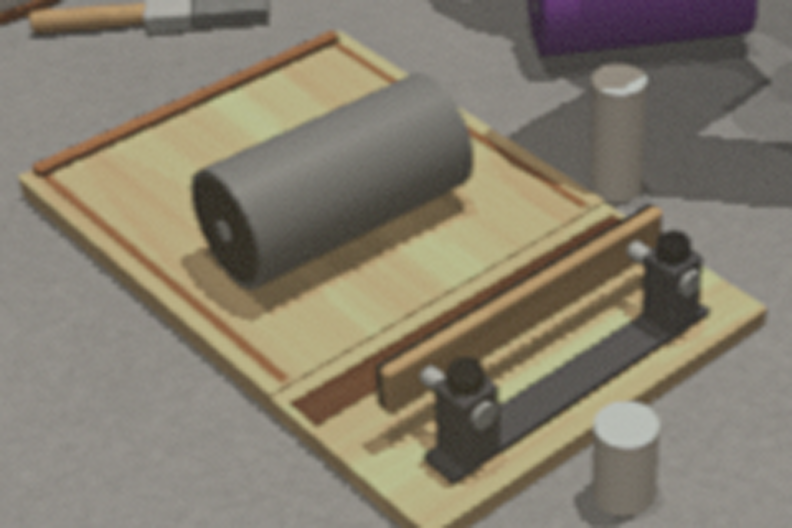

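```bash
cat > h.py <<'E'
import numpy as np
from cell import robot
def back(cam,uv,z):
    p=robot.camera_params(cam); R,t=p['R'],p['t']
    d=R.T@np.array([(uv[0]-p['cx'])/p['fx'],(uv[1]-p['cy'])/p['fy'],1]); c=-R.T@t
    return c+d*(z-c[2])/d[2]
def proj(cam,X):
    p=robot.camera_params(cam); q=(p['R']@np.atleast_2d(X).T).T+p['t']
    return np.c_[p['fx']*q[:,0]/q[:,2]+p['cx'],p['fy']*q[:,1]/q[:,2]+p['cy']]
E
python3 - <<'E'
from h import *
from scipy.optimize import least_squares
obs={'top':np.array([(35,153),(655,35),(743,415),(105,543)])/4.+[250-.4,130-.4],
 'scene':np.array([(420,540),(22,180),(338,33),(766,312)])/3.3+[140-.35,195-.35]}
# board corners in board frame: (+x,+y far),( +x,start),(-x,start),(-x,far)
L=np.array([(.15,.235,.016),(.15,-.245,.018),(-.15,-.245,.018),(-.15,.235,.016)])
def tf(p,L):
    c,s=np.cos(p[2]),np.sin(p[2]); return np.c_[p[0]+c*L[:,0]-s*L[:,1],p[1]+s*L[:,0]+c*L[:,1],L[:,2]]
for cams in (['top'],['scene'],['top','scene']):
    f=lambda p:np.concatenate([(proj(c,tf(p,L))-obs[c]).ravel() for c in cams])
    r=least_squares(f,[.5,0,.1]); print(cams,r.x,np.abs(r.fun).max(),r.fun.round(1))
p=r.x
c,s=np.cos(p[2]),np.sin(p[2])
R=np.array([[c,-s],[s,c]])
def tob(X): return R.T@(X[:2]-p[:2])
# tube: silhouettes fit from 4 top-view corners: model extremes
def tubesil(q,cam):
    # outline corners approximations: tangent lines
    ax=np.array([np.cos(q[2]),np.sin(q[2]),0]); c0=np.array([q[0],q[1],.063])
    out=[]
    pr=robot.camera_params(cam); C=-pr['R'].T@pr['t']
    n=np.array([-ax[1],ax[0],0])
    for e in (-.09,.09):
        cc=c0+e*ax
        th=np.linspace(0,2*np.pi,361); P=cc+.045*(np.cos(th)[:,None]*n+np.sin(th)[:,None]*np.array([0,0,1]))
        nn=(P-cc)/.045; d=np.einsum('ij,ij->i',nn,C-P); idx=np.where(np.diff(np.sign(d)))[0]
        pts=proj(cam,P[idx]); out.append(pts[np.argsort(pts[:,0])])
    return np.vstack(out)
ob=np.array([(378,368),(499,355),(342,135),(459,113)])/4.+[249.6,129.6]
f=lambda q:(tubesil(q,'top')-ob).ravel()
r=least_squares(f,[p[0],p[1],p[2]]); q=r.x
print('tube',q,r.fun.round(1),'board frame',tob(q),'rel yaw',q[2]-p[2])
print('mark',p[:2]+R@[0,.102],'batten',p[:2]+R@[0,-.236])
for nm,uv,z in [('postTop',(358,530),.1)]:
    X=back('top',np.array(uv)/4.+[250,130],z); print(nm,X,tob(X))
# bar top: crop ends
for uv in [(138,152),(152,152),(189,474),(205,470)]:
    X=back('top',np.array(uv)/4.+[249.6,129.6],.076); print('bar',X,tob(X))
E
```

```text
['top'] [ 0.59974046 -0.03867184  0.21082132] 0.7433323358658015 [-0.6  0.2  0.5 -0.7  0.6  0.5 -0.4 -0. ]
['scene'] [ 0.60364146 -0.03428186  0.20086872] 1.7101299201042934 [ 0.9  0.3 -1.7 -1.2  0.9 -0.3 -0.2  0.5]
['top', 'scene'] [ 0.60186042 -0.03691725  0.20479749] 1.702792320326239 [-1.  -1.   0.3 -1.  -0.2  0.3 -1.4 -1.2  1.6 -1.  -1.6 -1.7  0.7 -0.9
 -0.2 -0.8]
tube [ 0.62159632 -0.06759617  0.16028054] [-0.5  1.2  0.3 -0.5 -0.5 -0.5  0.7 -0.2] board frame [ 0.01308432 -0.03405146] rel yaw -0.044516953109031226
mark [0.5811168  0.06295117] batten [ 0.64985548 -0.26798537]
postTop [ 0.40659796 -0.0269287   0.1       ] [-0.18915055  0.04949012]
bar [0.68253277 0.13707754 0.076     ] [0.1143716  0.15395244]
bar [0.68266718 0.12692236 0.076     ] [0.11243795 0.14398215]
bar [0.44800969 0.09402517 0.076     ] [-0.12400598  0.15949446]
bar [0.45104682 0.08276491 0.076     ] [-0.12332231  0.14785186]
```

```bash
python3 - <<'E'
from h import *
import cv2
from scipy.spatial.transform import Rotation as Ro
im=cv2.imread("pics/top0.png").astype(int)
b,g,r=im[...,0],im[...,1],im[...,2]
m=(r>g+25)&(r<140)&(r>60); m2=np.zeros_like(m); m2[150:265,290:330]=m[150:265,290:330]
n,l,st,ce=cv2.connectedComponentsWithStats(m2.astype(np.uint8))
k=1+np.argmax(st[1:,4]); print(st[k],ce[k])
ys,xs=np.where(l==k)
W=np.array([back('top',(x,y),.016)[:2] for x,y in zip(xs,ys)])
c=W.mean(0); u,s,vt=np.linalg.svd(W-c,full_matrices=False); d=vt[0]*np.sign(vt[0][0])
pr=(W-c)@d; pn=(W-c)@[-d[1],d[0]]
print('mark',c,'yaw',np.arctan2(d[1],d[0]),'len',np.ptp(pr),'wid',np.ptp(pn), 'mid',c+d*(pr.max()+pr.min())/2)
o=robot.observe(); R=Ro.from_euler('xyz',o['tool_rot']).as_matrix(); print(R.round(3))
E
```

```text
[298 162  26  94 805] [310.44596273 208.27826087]
mark [0.57648956 0.06091194] yaw 0.20973263783685225 len 0.2846919653949008 wid 0.026000451544153765 mid [0.57763275 0.06115529]
[[-0.     0.433 -0.901]
 [ 0.001 -0.901 -0.433]
 [-1.    -0.001 -0.   ]]
```

Board yaw ≈ 0.208 rad, mark ≈ (0.579, 0.062), and the tube sits at about (0.015, -0.136) in the mark frame. All of these agree with the given sizes. The plan is to keep the fingers open with the jaws along board x, put them behind the tube, and push at two points.

Call:
move_arm:
  increments:
    - [0, -0.0285, -0.1265, -0.13]
    - [0, -0.057, -0.253, -0.27]
    - [0, -0.0855, -0.38, -0.4]
    - [0, -0.114, -0.506, -0.53]
    - [0, -0.1425, -0.6325, -0.66]
  gripper: 0

```text
time: 0.72
tool_pos: [0.4318, -0.311, 0.2264]
tool_rot: [-1.762, 1.57, 2.523]
contact_force: [-0.1, -0.5, 0.0]
opening: 0.092
```

```bash
cat > goal.py <<'E'
import sys
from h import *
from scipy.spatial.transform import Rotation as Ro
M=np.array([.579,.062]); TH=.208
ex=np.array([np.cos(TH),np.sin(TH)]); ey=np.array([-np.sin(TH),np.cos(TH)])
def st():
    o=robot.observe(); R=Ro.from_euler('xyz',o['tool_rot']).as_matrix(); p=o['tool_pos']
    return o,R,p
if __name__=='__main__':
    o,R,p=st(); x,y,z=map(float,sys.argv[1:4])
    t=np.r_[M+x*ex+y*ey,z]; d=R.T@(t-p)/.4
    h=np.arctan2(R[1,1],R[0,1]); tw=-(TH-h)/np.radians(60)
    print('t',o['time'],'pos',p.round(4),'mark',((p[:2]-M)@ex).round(4),((p[:2]-M)@ey).round(4),'inc',d.round(4),'twist',round(tw,4),'tilt',R[:,0].round(3))
    f=o['contact_force']; print('F board',(f[:2]@ex).round(2),(f[:2]@ey).round(2),f[2].round(2))
E
python3 goal.py .013 -.22 .2
```

```text
t 0.725 pos [ 0.4318 -0.311   0.2264] mark -0.2211 -0.3346 inc [ 0.066   0.301  -0.5778] twist -0.6068 tilt [-0.  0. -1.]
F board -0.2 -0.46 0.03
```

Call:
move_arm:
  increments:
    - [0.01, 0.075, -0.145, -0.15]
    - [0.02, 0.15, -0.29, -0.3]
    - [0.04, 0.225, -0.435, -0.45]
    - [0.06, 0.301, -0.578, -0.607]
    - [0.066, 0.301, -0.578, -0.607]

```text
time: 1.35
tool_pos: [0.6386, -0.1494, 0.1984]
tool_rot: [-2.447, 1.569, 2.475]
contact_force: [0.1, -0.1, 0.1]
opening: 0.0916
```

```bash
python3 goal.py .013 -.22 .052; python3 - <<'E'
from cell import robot
import cv2
for n in ["wrist","top"]:
    cv2.imwrite(f"pics/{n}1.png",robot.read_camera(n)[:,:,::-1])
E
```

```text
t 1.35 pos [ 0.6386 -0.1494  0.1984] mark 0.0146 -0.2192 inc [ 0.3661 -0.0036  0.0026] twist 0.0009 tilt [-0.002  0.001 -1.   ]
F board 0.09 -0.17 0.07
```

View pics/wrist1.png

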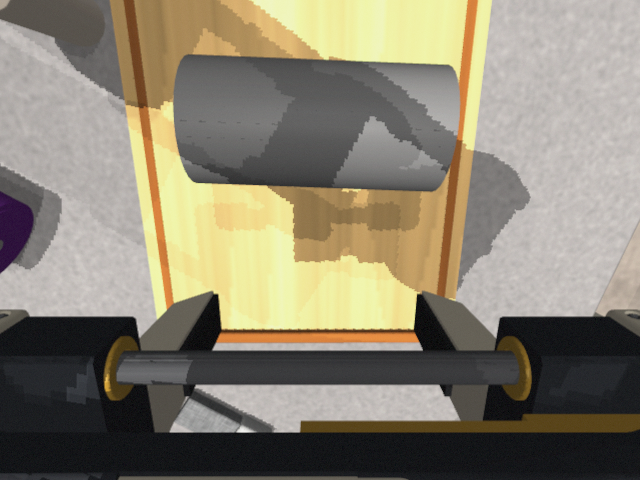

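The wrist view shows the tube at (318,123) ahead of the fingers, centred between them and skewed by about 0.04. The space under the fingers, (200–440, 300), is clear apart from the low batten at (318,337). Descending.

Call:
move_arm:
  increments:
    - [0.1, 0, 0, 0]
    - [0.22, -0.003, 0.002, 0]
    - [0.32, -0.003, 0.002, 0]
    - [0.365, -0.003, 0.002, 0]
    - [0.365, -0.003, 0.002, 0]

```text
time: 2.08
tool_pos: [0.635, -0.1547, 0.054]
tool_rot: [-1.948, 1.569, 2.967]
contact_force: [0.4, 0.4, 0.7]
opening: 0.092
```

```bash
python3 goal.py .013 -.195 .052; python3 - <<'E'
from cell import robot
import cv2
for n in ["wrist","scene"]:
    cv2.imwrite(f"pics/{n}2.png",robot.read_camera(n)[:,:,::-1])
E
```

```text
t 2.075 pos [ 0.635  -0.1547  0.054 ] mark 0.01 -0.2236 inc [ 0.0051  0.0071 -0.0714] twist -0.0056 tilt [-0.002  0.    -1.   ]
F board 0.46 0.34 0.66
```

View pics/wrist2.png

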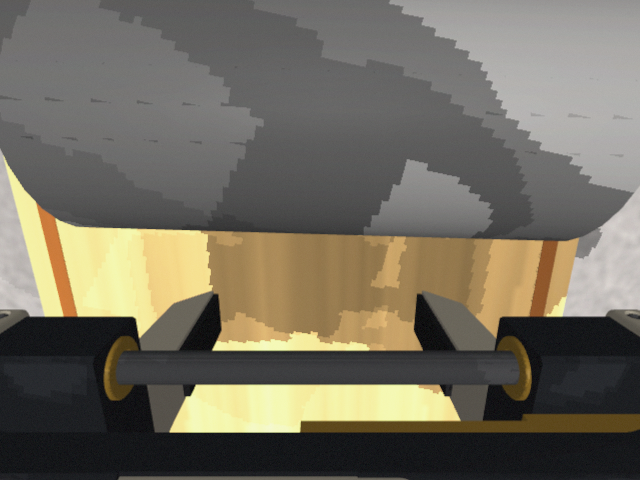

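View pics/scene2.png

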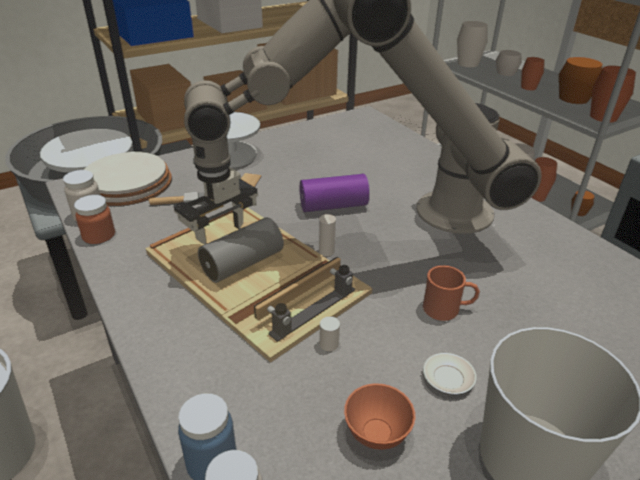

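The fingers are down behind the tube with a gap and clear of everything else. Moving up to contact slowly.

Call:
move_arm:
  increments:
    - [0.003, 0.003, -0.02, 0]
    - [0.004, 0.006, -0.04, -0.005]
    - [0.004, 0.006, -0.0575, -0.005]
    - [0.004, 0.006, -0.0675, -0.005]
    - [0.004, 0.006, -0.075, -0.005]

```text
time: 2.8
tool_pos: [0.6322, -0.1236, 0.0528]
tool_rot: [0.624, 1.57, -0.737]
contact_force: [-1.1, -0.8, -0.2]
opening: 0.0917
```

```bash
python3 goal.py .013 -.16 .052; python3 - <<'E'
from cell import robot
import cv2
for n in ["wrist"]:
    cv2.imwrite(f"pics/{n}3.png",robot.read_camera(n)[:,:,::-1])
E
```

```text
t 2.8 pos [ 0.6322 -0.1236  0.0528] mark 0.0137 -0.1926 inc [ 0.0021 -0.0016 -0.0815] twist 0.0012 tilt [ 0. -0. -1.]
F board -1.23 -0.59 -0.24
```

View pics/wrist3.png

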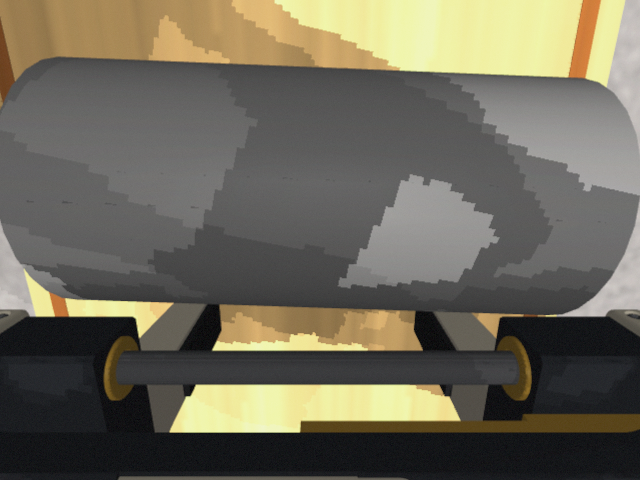

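Just at contact: the tube's right end, (560,312), is nearer the fingers. Pushing slowly so both fingers touch.

Call:
move_arm:
  increments:
    - [0, 0, -0.005, 0]
    - [0, 0, -0.01, 0]
    - [0, 0, -0.016, 0]
    - [0, 0, -0.023, 0]
    - [0, 0, -0.03, 0]

```text
time: 3.48
tool_pos: [0.6296, -0.112, 0.0527]
tool_rot: [0.167, 1.571, -1.195]
contact_force: [1.1, 0.6, -0.7]
opening: 0.0916
```

```bash
python3 goal.py .013 -.16 .052; python3 - <<'E'
from cell import robot
import cv2
for n in ["wrist"]:
    cv2.imwrite(f"pics/{n}4.png",robot.read_camera(n)[:,:,::-1])
E
```

```text
t 3.475 pos [ 0.6296 -0.112   0.0527] mark 0.0135 -0.1807 inc [ 0.0018 -0.0013 -0.0517] twist 0.001 tilt [ 0. -0. -1.]
F board 1.23 0.37 -0.73
```

View pics/wrist4.png

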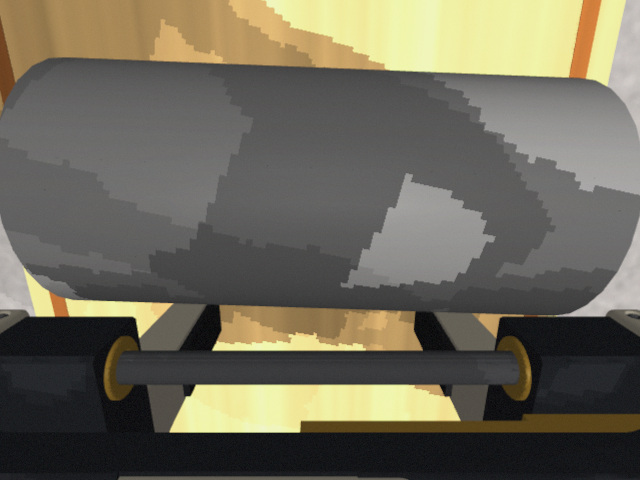

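Call:
move_arm:
  increments:
    - [0, 0, -0.008, 0]
    - [0, 0, -0.018, 0]
    - [0, 0, -0.028, 0]
    - [0, 0, -0.038, 0]
    - [0, 0, -0.048, 0]

```text
time: 4.15
tool_pos: [0.6256, -0.0931, 0.0527]
tool_rot: [0.261, 1.571, -1.1]
contact_force: [0.9, 0.8, 0.7]
opening: 0.0918
```

```bash
python3 goal.py .013 -.16 .052; python3 - <<'E'
from cell import robot
import cv2
for n in ["wrist"]:
    cv2.imwrite(f"pics/{n}5.png",robot.read_camera(n)[:,:,::-1])
E
```

```text
t 4.15 pos [ 0.6256 -0.0931  0.0527] mark 0.0135 -0.1613 inc [ 0.0018 -0.0014 -0.0034] twist 0.0011 tilt [ 0. -0. -1.]
F board 1.06 0.54 0.73
```

View pics/wrist5.png

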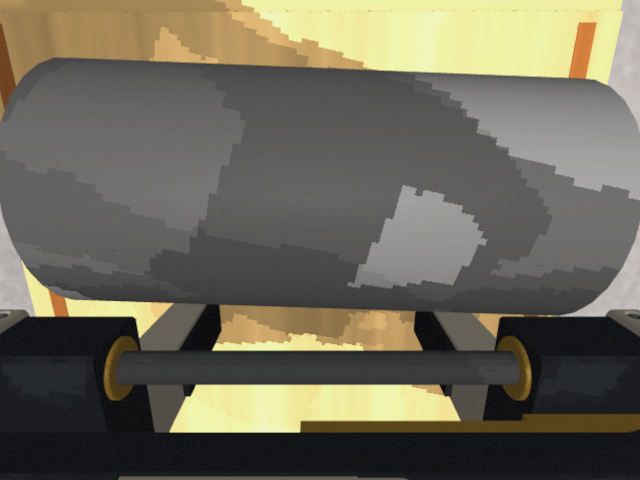

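The tube follows with a constant small skew (~0.035 rad), and the board's step edge at the picture's top (row ~11) is parallel to the gripper. Continuing towards the step, slowing down before it.

Call:
move_arm:
  increments:
    - [0, 0, -0.011, 0]
    - [0, 0, -0.024, 0]
    - [0, 0, -0.037, 0]
    - [0, 0, -0.05, 0]
    - [0, 0, -0.063, 0]

```text
time: 4.82
tool_pos: [0.6203, -0.0683, 0.0527]
tool_rot: [0.121, 1.571, -1.24]
contact_force: [0.8, -0.5, -0.3]
opening: 0.0917
```

Call:
move_arm:
  increments:
    - [0, 0, -0.012, 0]
    - [0, 0, -0.024, 0]
    - [0, 0, -0.036, 0]
    - [0, 0, -0.046, 0]
    - [0, 0, -0.055, 0]

```text
time: 5.45
tool_pos: [0.6158, -0.0469, 0.0527]
tool_rot: [0.16, 1.571, -1.201]
contact_force: [-0.3, -1.1, 0.1]
opening: 0.0915
```

```bash
python3 goal.py .013 -.1 .052; python3 - <<'E'
from cell import robot
import cv2
for n in ["wrist","top"]:
    cv2.imwrite(f"pics/{n}6.png",robot.read_camera(n)[:,:,::-1])
E
```

```text
t 5.45 pos [ 0.6158 -0.0469  0.0527] mark 0.0135 -0.1142 inc [ 0.0018 -0.0012 -0.0355] twist 0.001 tilt [ 0. -0. -1.]
F board -0.55 -0.97 0.14
```

View pics/wrist6.png

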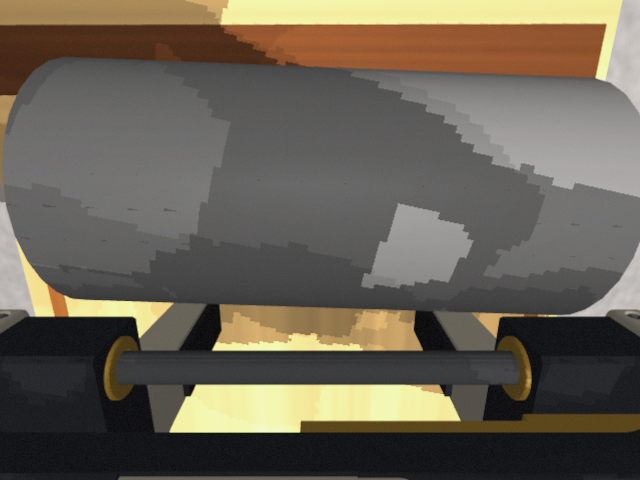

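Call:
move_arm:
  increments:
    - [0, 0, -0.007, 0]
    - [0, 0, -0.014, 0]
    - [0, 0, -0.02, 0]
    - [0, 0, -0.026, 0]
    - [0, 0, -0.032, 0]

```text
time: 6.18
tool_pos: [0.6132, -0.0346, 0.0527]
tool_rot: [0.611, 1.571, -0.75]
contact_force: [0.5, -0.1, -0.1]
opening: 0.0915
```

Call:
move_arm:
  increments:
    - [0, 0, -0.006, 0]
    - [0, 0, -0.012, 0]
    - [0, 0, -0.018, 0]
    - [0, 0, -0.023, 0]
    - [0, 0, -0.028, 0]

```text
time: 6.8
tool_pos: [0.6109, -0.0236, 0.0527]
tool_rot: [0.5, 1.571, -0.861]
contact_force: [-0.5, -1.0, 0.4]
opening: 0.0917
```

```bash
python3 goal.py .013 -.1 .052; python3 - <<'E'
from cell import robot
import cv2
for n in ["wrist"]:
    cv2.imwrite(f"pics/{n}7.png",robot.read_camera(n)[:,:,::-1])
E
```

```text
t 6.8 pos [ 0.6109 -0.0236  0.0527] mark 0.0135 -0.0903 inc [ 0.0018 -0.0013  0.0241] twist 0.001 tilt [ 0. -0. -1.]
F board -0.69 -0.86 0.41
```

View pics/wrist7.png

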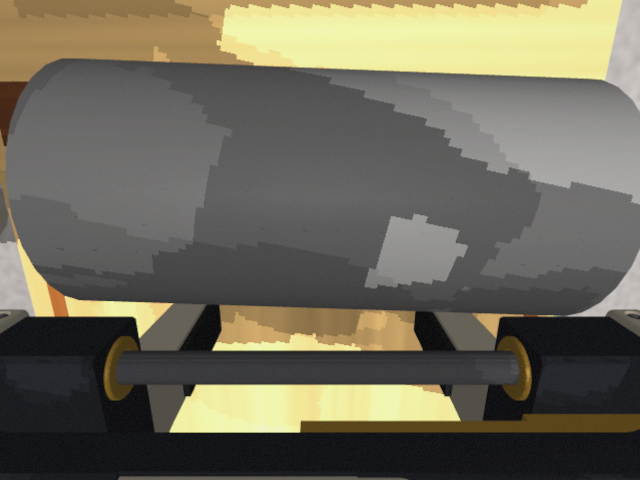

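Still on the upper deck and about to tip. Moving very slowly over the step.

Call:
move_arm:
  increments:
    - [0, 0, -0.004, 0]
    - [0, 0, -0.008, 0]
    - [0, 0, -0.012, 0]
    - [0, 0, -0.016, 0]
    - [0, 0, -0.02, 0]

```text
time: 7.48
tool_pos: [0.6092, -0.0158, 0.0527]
tool_rot: [-0.051, 1.571, -1.413]
contact_force: [0.7, 0.8, 0.2]
opening: 0.0918
```

```bash
python3 goal.py .013 -.1 .052; python3 - <<'E'
from cell import robot
import cv2
for n in ["wrist"]:
    cv2.imwrite(f"pics/{n}8.png",robot.read_camera(n)[:,:,::-1])
E
```

```text
t 7.475 pos [ 0.6092 -0.0158  0.0527] mark 0.0134 -0.0824 inc [ 0.0018 -0.0012  0.0441] twist 0.001 tilt [ 0. -0. -1.]
F board 0.82 0.69 0.25
```

View pics/wrist8.png

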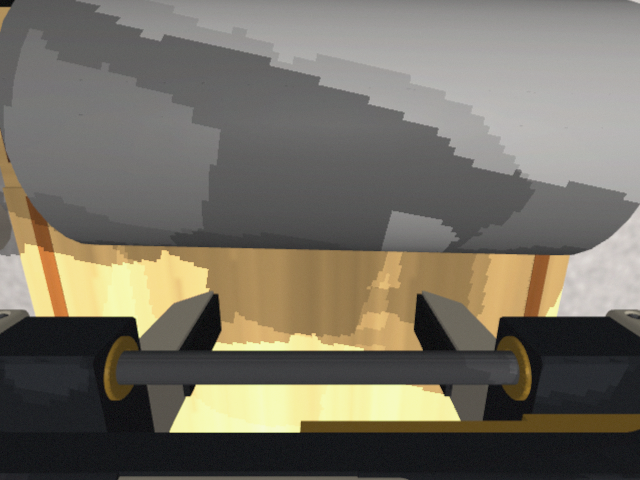

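It has tipped down into the bay; the bottom edge runs (85,242)→(570,254), so the skew is ~0.025. Closing the gap, then feeling.

Call:
move_arm:
  increments:
    - [0, 0, -0.012, 0]
    - [0, 0, -0.024, 0]
    - [0, 0, -0.034, 0]
    - [0, 0, -0.042, 0]
    - [0, 0, -0.047, 0]

```text
time: 8.15
tool_pos: [0.6052, 0.0027, 0.0527]
tool_rot: [0.117, 1.571, -1.245]
contact_force: [-0.2, -0.2, -0.2]
opening: 0.0921
```

```bash
python3 goal.py .013 -.055 .052; python3 - <<'E'
from cell import robot
import cv2
for n in ["wrist","top"]:
    cv2.imwrite(f"pics/{n}9.png",robot.read_camera(n)[:,:,::-1])
E
```

```text
t 8.15 pos [0.6052 0.0027 0.0527] mark 0.0134 -0.0634 inc [ 0.0018 -0.0011 -0.021 ] twist 0.0012 tilt [ 0. -0. -1.]
F board -0.27 -0.16 -0.18
```

View pics/wrist9.png

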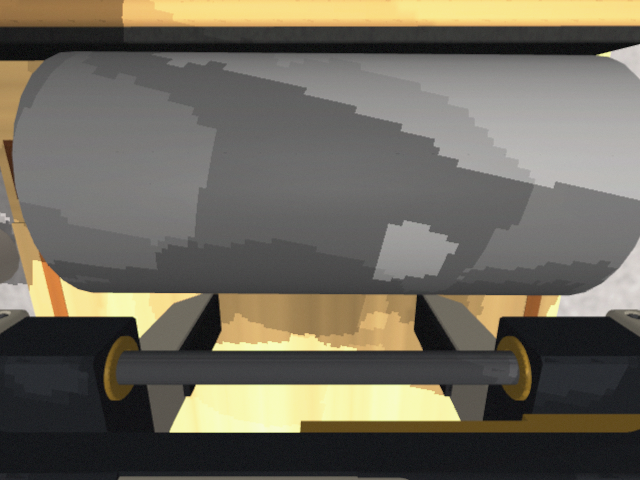

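The tube is now nearly square to the gripper (bottom edge rows 292–294), with the bar just ahead (row ~45). Feeling forward in small steps.

Call:
move_arm:
  increments:
    - [0, 0, -0.002, 0]
    - [0, 0, -0.004, 0]
    - [0, 0, -0.006, 0]
    - [0, 0, -0.008, 0]
    - [0, 0, -0.01, 0]

```text
time: 8.88
tool_pos: [0.6045, 0.0064, 0.0527]
tool_rot: [0.574, 1.571, -0.788]
contact_force: [0.8, 0.0, 0.7]
opening: 0.0919
```

```bash
python3 goal.py .013 -.055 .052; python3 - <<'E'
from cell import robot
import cv2
for n in ["wrist"]:
    cv2.imwrite(f"pics/{n}10.png",robot.read_camera(n)[:,:,::-1])
E
```

```text
t 8.875 pos [0.6045 0.0064 0.0527] mark 0.0134 -0.0596 inc [ 0.0018 -0.0011 -0.0116] twist 0.001 tilt [ 0. -0. -1.]
F board 0.78 -0.13 0.7
```

View pics/wrist10.png

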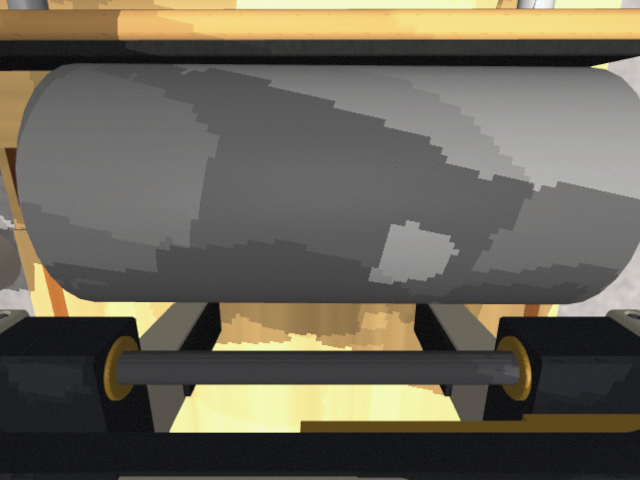

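Call:
move_arm:
  increments:
    - [0, 0, -0.001, 0]
    - [0, 0, -0.002, 0]
    - [0, 0, -0.003, 0]
    - [0, 0, -0.004, 0]

```text
time: 9.43
tool_pos: [0.6041, 0.0079, 0.0527]
tool_rot: [0.477, 1.571, -0.885]
contact_force: [-0.9, 0.5, 0.6]
opening: 0.0917
```

```bash
python3 goal.py .013 -.055 .052
```

```text
t 9.425 pos [0.6041 0.0079 0.0527] mark 0.0134 -0.0581 inc [ 0.0018 -0.0011 -0.0077] twist 0.0009 tilt [ 0. -0. -1.]
F board -0.8 0.69 0.62
```

Call:
move_arm:
  increments:
    - [0, 0, -0.001, 0]
    - [0, 0, -0.002, 0]
    - [0, 0, -0.002, 0]

```text
time: 9.8
tool_pos: [0.604, 0.0088, 0.0527]
tool_rot: [0.028, 1.571, -1.334]
contact_force: [0.5, 0.0, -0.2]
opening: 0.0916
```

Call:
move_arm:
  increments:
    - [0, 0, -0.001, 0]
    - [0, 0, -0.002, 0]
    - [0, 0, -0.002, 0]

```text
time: 10.18
tool_pos: [0.6038, 0.0096, 0.0527]
tool_rot: [0.682, 1.571, -0.68]
contact_force: [-1.0, 0.6, -0.3]
opening: 0.0917
```

```bash
python3 goal.py .013 -.055 .052; python3 - <<'E'
from cell import robot
import cv2
for n in ["wrist"]:
    cv2.imwrite(f"pics/{n}11.png",robot.read_camera(n)[:,:,::-1])
E
```

```text
t 10.175 pos [0.6038 0.0096 0.0527] mark 0.0134 -0.0564 inc [ 0.0018 -0.0011 -0.0036] twist 0.001 tilt [ 0. -0. -1.]
F board -0.9 0.81 -0.33
```

View pics/wrist11.png

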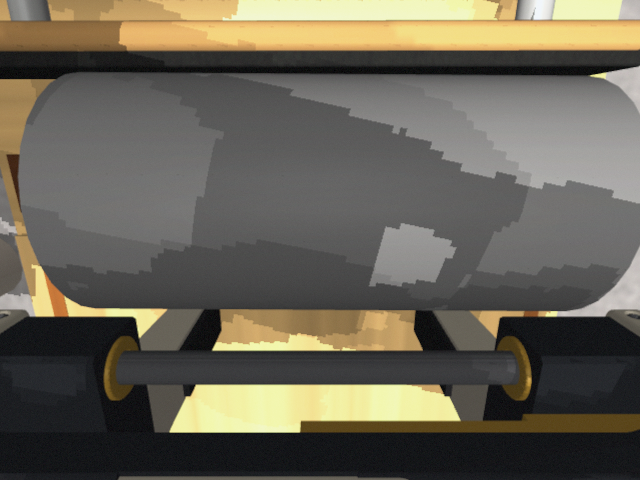

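Call:
move_arm:
  increments:
    - [0, 0, -0.001, 0]
    - [0, 0, -0.002, 0]
    - [0, 0, -0.002, 0]

```text
time: 10.6
tool_pos: [0.6038, 0.0101, 0.0528]
tool_rot: [0.638, 1.57, -0.724]
contact_force: [0.2, -1.4, 1.3]
opening: 0.0919
```

```bash
python3 goal.py .013 -.055 .052
```

```text
t 10.6 pos [0.6038 0.0101 0.0528] mark 0.0135 -0.0559 inc [ 0.0021 -0.0013 -0.0023] twist 0.0008 tilt [ 0. -0. -1.]
F board -0.1 -1.42 1.28
```

Call:
move_arm:
  increments:
    - [0, 0, -0.001, 0]
    - [0, 0, -0.001, 0]

```text
time: 10.85
tool_pos: [0.6039, 0.0105, 0.053]
tool_rot: [0.937, 1.57, -0.425]
contact_force: [0.5, -2.3, 2.2]
opening: 0.0918
```

```bash
python3 goal.py .013 -.055 .052
```

```text
t 10.85 pos [0.6039 0.0105 0.053 ] mark 0.0137 -0.0555 inc [ 0.0024 -0.0017 -0.0014] twist 0.0009 tilt [ 0.001 -0.    -1.   ]
F board 0.02 -2.4 2.23
```

Call:
move_arm:
  increments:
    - [0, 0, -0.001, 0]
    - [0, 0, -0.001, 0]

```text
time: 11.1
tool_pos: [0.6039, 0.0107, 0.053]
tool_rot: [0.846, 1.57, -0.516]
contact_force: [1.6, -4.1, 3.4]
opening: 0.0916
```

Call:
move_arm:
  increments:
    - [0, 0, -0.001, 0]
    - [0, 0, -0.001, 0]

```text
time: 11.35
tool_pos: [0.6039, 0.0109, 0.0531]
tool_rot: [0.659, 1.569, -0.703]
contact_force: [1.8, -6.2, 3.7]
opening: 0.092
```

```bash
python3 goal.py .013 -.055 .052
```

```text
t 11.35 pos [0.6039 0.0109 0.0531] mark 0.0138 -0.0552 inc [ 0.0027 -0.0019 -0.0004] twist 0.0012 tilt [ 0.001 -0.001 -1.   ]
F board 0.47 -6.39 3.66
```

Call:
move_arm:
  increments:
    - [0, 0, -0.001, 0]
    - [0, 0, -0.001, 0]

```text
time: 11.6
tool_pos: [0.6039, 0.011, 0.0531]
tool_rot: [0.585, 1.569, -0.777]
contact_force: [1.3, -6.9, 3.5]
opening: 0.0918
```

Call:
move_arm:
  increments:
    - [0, 0, -0.001, 0]
    - [0, 0, -0.001, 0]
    - [0, 0, -0.001, 0]

```text
time: 11.98
tool_pos: [0.6039, 0.0112, 0.0531]
tool_rot: [0.505, 1.568, -0.856]
contact_force: [1.8, -6.9, 2.3]
opening: 0.0922
```

```bash
python3 goal.py .013 -.055 .052; python3 - <<'E'
from cell import robot
import cv2
for n in ["wrist"]:
    cv2.imwrite(f"pics/{n}12.png",robot.read_camera(n)[:,:,::-1])
E
```

```text
t 11.975 pos [0.6039 0.0112 0.0531] mark 0.0139 -0.0549 inc [ 0.0027 -0.0021  0.0003] twist 0.0015 tilt [ 0.002 -0.002 -1.   ]
F board 0.33 -7.11 2.31
```

View pics/wrist12.png

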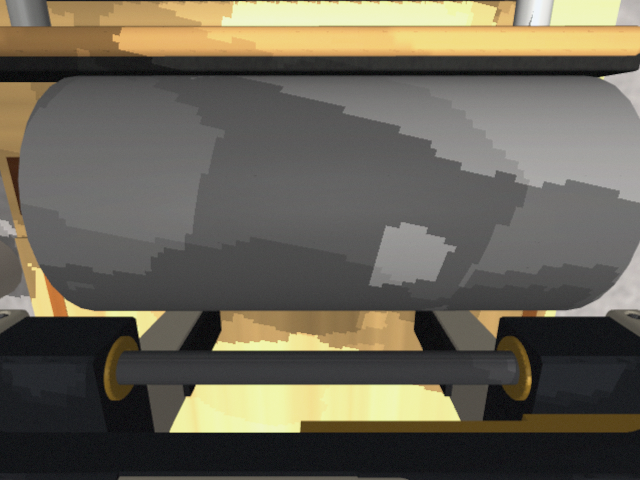

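The tube is flush along the bar (rows 75–76) and the fingers (row ~310), with ~7 N on. A little more, then hold.

Call:
move_arm:
  increments:
    - [0, 0, -0.001, 0]
    - [0, 0, -0.001, 0]

```text
time: 12.28
tool_pos: [0.6039, 0.0112, 0.0531]
tool_rot: [0.445, 1.568, -0.916]
contact_force: [0.9, -7.2, 2.7]
opening: 0.0918
```

Call:
move_arm:
  increments:
    - [0, 0, -0.0005, 0]
    - [0, 0, -0.0005, 0]
    - [0, 0, -0.0005, 0]
    - [0, 0, -0.0005, 0]

```text
time: 12.78
tool_pos: [0.6039, 0.0113, 0.0531]
tool_rot: [0.434, 1.568, -0.927]
contact_force: [1.5, -9.9, 3.2]
opening: 0.0914
```

Call:
move_arm:
  increments:
    - [0, 0, 0, 0]
    - [0, 0, 0, 0]
    - [0, 0, 0, 0]
    - [0, 0, 0, 0]
    - [0, 0, 0, 0]

```text
time: 13.4
tool_pos: [0.6039, 0.0113, 0.0531]
tool_rot: [0.413, 1.568, -0.949]
contact_force: [1.7, -9.7, 3.1]
opening: 0.0914
```

```bash
python3 goal.py .013 -.055 .052
```

```text
t 13.4 pos [0.6039 0.0113 0.0531] mark 0.0139 -0.0548 inc [ 0.0027 -0.0022  0.0006] twist 0.0016 tilt [ 0.002 -0.002 -1.   ]
F board -0.38 -9.81 3.13
```

Steady 10 N. One more short hold, then I ease off.

Call:
move_arm:
  increments:
    - [0, 0, 0, 0]
    - [0, 0, 0, 0]
    - [0, 0, 0, 0]
    - [0, 0, 0, 0]
    - [0, 0, 0, 0]

```text
time: 14.02
tool_pos: [0.6039, 0.0113, 0.0531]
tool_rot: [0.441, 1.568, -0.92]
contact_force: [1.7, -9.6, 3.1]
opening: 0.0918
```

Call:
move_arm:
  increments:
    - [0, 0, 0.002, 0]
    - [0, 0, 0.004, 0]
    - [0, 0, 0.006, 0]
    - [0, 0, 0.008, 0]
    - [0, 0, 0.012, 0]

```text
time: 14.65
tool_pos: [0.6033, 0.0087, 0.0522]
tool_rot: [-2.138, 1.569, 2.784]
contact_force: [0.0, -0.7, 0.7]
opening: 0.0918
```

Call:
move_arm:
  increments:
    - [0, 0, 0.02, 0]
    - [0, 0, 0.05, 0]
    - [0, 0, 0.08, 0]
    - [0, 0, 0.11, 0]
    - [0, 0, 0.13, 0]

```text
time: 15.28
tool_pos: [0.6151, -0.0439, 0.0527]
tool_rot: [0.632, 1.571, -0.731]
contact_force: [0.1, -0.6, -0.4]
opening: 0.0916
```

Call:
move_arm:
  increments:
    - [-0.06, 0, 0, 0]
    - [-0.14, 0, 0, 0]
    - [-0.22, 0, 0, 0]
    - [-0.28, 0, 0, 0]
    - [-0.3, 0, 0, 0]

```text
time: 15.9
tool_pos: [0.6155, -0.043, 0.1743]
tool_rot: [1.159, 1.568, -0.203]
contact_force: [-0.6, -0.3, -0.3]
opening: 0.0917
```

```bash
python3 goal.py .013 -.2 .2; python3 - <<'E'
from cell import robot
import cv2
for n in ["wrist","top","scene"]:
    cv2.imwrite(f"pics/{n}13.png",robot.read_camera(n)[:,:,::-1])
a=cv2.imread("pics/top13.png")[130:275,250:445]; b=cv2.imread("pics/scene13.png")[195:355,140:380]
cv2.imwrite("pics/c13.png",cv2.resize(a,None,fx=4,fy=4,interpolation=cv2.INTER_CUBIC))
cv2.imwrite("pics/s13.png",cv2.resize(b,None,fx=3.3,fy=3.3,interpolation=cv2.INTER_CUBIC))
E
```

```text
t 15.9 pos [ 0.6155 -0.043   0.1743] mark 0.0141 -0.1103 inc [-0.0639 -0.0027  0.2243] twist 0.0009 tilt [ 0.003 -0.001 -1.   ]
F board -0.64 -0.21 -0.33
```

View pics/wrist13.png

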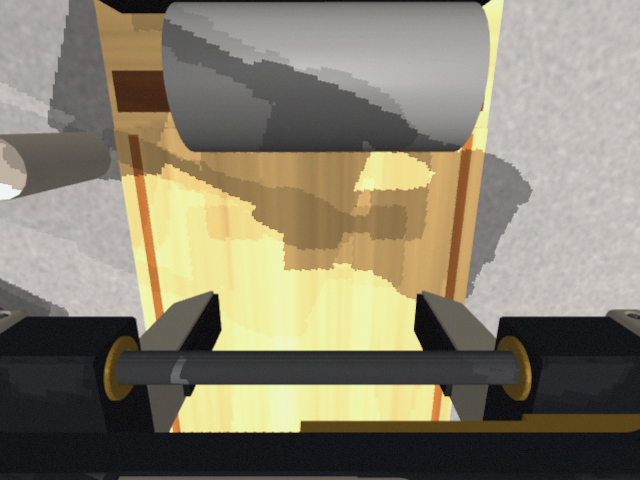

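View pics/top13.png

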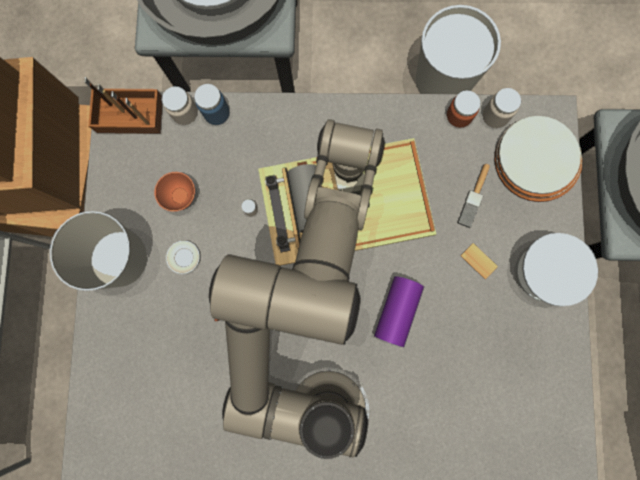

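View pics/s13.png

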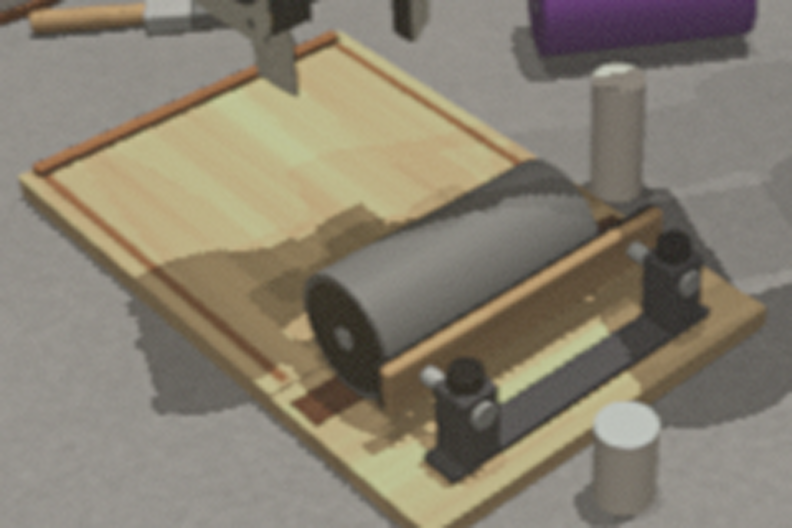

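The tube lies square against the bar (wrist lower edge at rows 151–152, centre col ~326, so mark x ≈ 0.02). The posts, brush, purple tube and the rest look unmoved. Checking that it is at rest.

Call:
move_arm:
  increments:
    - [-0.02, 0, 0, 0]
    - [-0.02, 0, 0, 0]
    - [-0.02, 0, 0, 0]
    - [-0.02, 0, 0, 0]
    - [-0.02, 0, 0, 0]

```text
time: 16.68
tool_pos: [0.6148, -0.0427, 0.1805]
tool_rot: [-1.696, 1.571, -3.058]
contact_force: [0.5, 0.2, -0.4]
opening: 0.0919
```

```bash
python3 - <<'E'
from h import *
import cv2
a=robot.read_camera("scene"); w=robot.read_camera("wrist")
cv2.imwrite("pics/scene14.png",a[:,:,::-1]); 
p=cv2.imread("pics/scene13.png")[:,:,::-1]; s=cv2.imread("pics/scene0.png")[:,:,::-1]
d=np.abs(a.astype(int)-p).max(2); print('tube crop diff',d[240:320,230:330].mean(),(d[240:320,230:330]>40).sum())
d=np.abs(a.astype(int)-s).max(2); 
for n,(u,v) in dict(mug=(450,292),bowl=(379,418),dish=(450,375),post2=(330,335),post=(328,235),scraper=(247,183),brush=(185,199)).items(): print(n,(d[v-22:v+22,u-22:u+22]>60).sum())
# tube long rear/top check via prediction: centre in mark frame hypotheses
M=np.array([.579,.062]);TH=.208;ex=np.array([np.cos(TH),np.sin(TH)])
print(robot.observe()['contact_force'],robot.observe()['time'])
E
```

```text
tube crop diff 2.486625 0
mug 12
bowl 0
dish 0
post2 0
post 66
scraper 542
brush 106
[-0.30644775  0.11210715 -0.53852586] 16.775
```

The tube is at rest. The scraper difference comes from the arm's moved shadow and cover; in the top view the scraper is unchanged at (478,261). Handing in.

```bash
python3 -c "
from cell import robot
print(robot.hand_in())"
```

```text
the job is handed in; nothing more can be done
None
```

I rolled the grey tube along the board with the open fingers touching it at two points, and let it tip down the step slowly. I then bedded it against the bar at about 10 N for roughly 1.2 s and backed off. The highest wrist force I read during the push was about 10 N; it can't be seen between readings, nor at the moment the tube tipped down. I handed in at about 17 s.

Last checks:
- **Tube:** it lies on the strip, flush and square with the bar in the wrist and scene views. It is about 20 mm to the +x side of the strip's middle, by a rough wrist-view estimate, and nothing moved between two pictures about 0.8 s apart.
- **Contact:** the wrist force was back to noise, with the gripper well clear of the tube.
- **Bystanders:** the scene comparison showed clear pixel changes at the scraper and smaller ones at the brush and post. I put these down to the arm covering them or its shadow moving. The top view shows the scraper and brush where they were. The post was hidden there but looks unmoved in the scene view.
- **Board yaw:** the scene camera gave 0.201 rad against 0.210 from the top camera. I used 0.208, and the wrist view confirmed the gripper was parallel to the step and the bar.

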